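# Tip the slide box flat and push it home against the stop rail

## Robot

A 7-joint arm with a two-finger parallel gripper is mounted at the origin on a cart in front of the work surface, level with it; the furniture and walls round the work are solid. World frame = base frame: x ahead of the robot, y to its left, z up, the work surface at z = 0. Lengths are in m, angles in rad, forces in N, time in s.
With the tool pointing down it reaches from about 0.4 to 0.85 m from the base axis. Payload 10.4 kg.
Tool frame: the origin (TCP) lies midway between the tips of the shut fingers; the grasp point (between the pads) lies 19 mm behind it; z points along the fingers, x is the direction in which the jaws open and shut, and the axes are right-handed (so a half turn about z gives the same grasp; the last joint's range is limited). The gripper opens to 85 mm and grips with 20 to 120 N. Pads are 22 mm wide; open, the fingers measure 114 mm over their backs; the gripper's body (76 mm by 85 mm) begins 54 mm behind the grasp point. The pads swing forward as they close: fully open they stand 13 mm farther back than shut.
Start: joints at [1.136, 0.332, -0.065, 1.46, 0.022, 1.35, -0.088], TCP at [0.25, -0.573, 0.231] pointing down, gripper open.
Joint ranges: [-2.6, 2.6], [-0.5, 2.12], [-1.47, 1.34], [0.16, 2.42], [-1.27, 4.41], [0.06, 2.06], [-2.6, 2.6]. Speed limits (rad/s): [2.22, 2.22, 2.79, 2.79, 3.14, 3.14, 3.14].

## Interface

Orientations are given as a unit quaternion [x, y, z, w].
In Python, from workcell import monitor, eyes, ticket, models gives the robot as it stands.
- The arm moves only by the tool servo_tool, never from a script. Its argument "motion" is a list of rows, each a list of 7 numbers: the opening, from 0 (shut) to 1 (fully open), then the shift along the tool's x, y, z in m, then the turn, a rotation vector about the tool's x, y, z in degrees. In form: [[fingers, tx, ty, tz, rx, ry, rz], ...]. A call has 1 to 20 rows; each row is the pose to reach, as a shift and turn from the pose commanded when the call began, along the tool's axes at that moment; what a row does not reach only later rows make up. A row lasts 1/8 s, in which the tool goes at most 62.5 mm and 10.7 degrees, less where a joint would pass 70% of its speed; a pose out of reach is approached as far as the arm can. A call with a gripper value outside its range is refused whole. The fingers move at their own pace and stop on an object; "grip_force" is the grip in N (left out, the last holds). Time passes only in rows, so rows that repeat a pose let the fingers close. It gives the time, the measured TCP pose, the force and the opening at its end, in the units of the state.
- monitor.get_obs(): the state, without advancing time (a new reading comes with each control period).
- eyes.camera(name): name is "side" or "top" or "wrist"; returns (picture, depth): 420x560x3 uint8, blue, green, red; 420x560 float32, m along the optical axis (not along the pixel's ray), 0 where there is no reading.
- eyes.camera_info(name): a dict with "intrinsics" (3x3 intrinsics, pixels), "extrinsics" (4x4, takes a point from world to camera coordinates); the wrist camera has in their place "tool_from_camera" (4x4, takes a point from camera to tool coordinates, whose origin is the TCP and whose axes are the tool frame's). Camera axes: x right, y down, z forward; pixel columns grow to the right and rows downward; lengths in m; the calibration is good to about 2 mm. The wrist camera is an equidistant fisheye: a pixel r from the principal point sees the ray r / f radians off the axis. A picture is of the moment at which its call begins: read the wrist's pose just before it. camera_info takes no time and is no camera call.
- ticket.hand_in(): hands the job in, once; it reports no verdict.
Trained networks look in the newest picture that a camera, given by its name, has taken for a name from the list of things; names that differ only in an ending like _2 or _b are one class to them, and where a whole thing is asked for, a point or a joint stands for the part that bears it (a point fixed in the world has none). Each returns a list of dicts, best first, with "confidence" (0 to 1); they miss things now and then, are a little off and sometimes report something else, mostly with a low value. They report only what shows in the picture. A call takes as long as a camera call.
- models.boxes_of(camera, thing): "point" ([x, y, z] in m, in the coordinates of the camera as it stood for that picture, good to about 4 mm: the middle of the surface that is visible of it).
The state is a dict: "clock": time; "joint_pos": joint angles; "joint_velocities": joint speeds; "tau": joint torques, N m; "position": TCP position; "ee_rot": TCP orientation; "ft_force": force on the tool from outside, world axes, zero at the start; "torque": the same for the moment, N m; "grip_width": opening from 0.0 (shut) to 1.0 (fully open).
Only numpy, scipy, OpenCV 4.12 (cv2) and the standard library are available. Lean on these libraries where they do the work, as an engineer would, in place of code of your own. Each camera call takes 0.05 s, during which the arm holds its last target. There are 200 camera calls.

## Task

The flat slide box has been left standing on its long edge. Push it over with the fingers so that it lies flat with its lid up, then push it along the cart until its whole back edge lies flush against the low metal stop rail. Only push it: do not take it between the fingers or lift it, and leave the other things where they are.

Things in the scene. Friction and masses are not known exactly. Their poses are not given: they have to be found in the camera images.
- slide_box: Closed slide box (lid fixed shut), about 0.3 kg, 98 mm deep (x), 176 wide (y), 34 thick (z). Origin: centre of the underside; +z towards the lid (pale label); front face with small catch at x = -50 mm, back face with hinges at x = +48. At the start it stands on its front edge, 98 mm high, +x up, lid face towards the robot, underside towards the rail; tips past balance at about 20 degrees.
- box_heel (a point): Middle of the box's lower front edge (x = -50, z = 0 mm in its frame; axes as the box's): the edge it tips about when pushed high on the lid face towards the rail. It stays on the cart top when the box is only pushed.
- box_back (a point): Middle of the box's back face, 10 mm above the underside (x = +48, z = +10 mm in the box's frame; axes as the box's). Once tipped flat, it lies some 30 to 90 mm short of the rail, facing it within about 12 degrees.
- stop_rail: Low straight aluminium stop rail screwed to the cart top (cannot move), 250 mm long (y), 16 mm high, with a thin screw flange on its far side. Origin at the centre of its underside on the cart top; +x points away from the box. The stop face that the box must meet is at x = -6 mm and looks to -x, towards the robot.
- pot_a: Bystander: specimen pot with screw cap, 50 mm wide, 55 mm high, upright behind the rail. Origin under its centre.
- dropper_bottle_a: Bystander: amber dropper bottle, 33 mm wide, 82 mm high, upright behind the rail. Origin under its centre.
- oil_bottle: Bystander: small amber bottle, 28 mm wide, 57 mm high, upright to the right of the box's way. Origin under its centre.
- cover_box_a: Bystander: small flat box of cover glasses, 34 x 34 x 17 mm, to the left of the box's way. Origin under its centre.
- tape_roll: Bystander: roll of label tape, 58 x 64 mm, 20 mm high, lying flat near the left front of the cart. Origin under its centre.
- marker_black: Bystander: marker, 132 mm long (y), 13 mm thick, lying near the front edge of the cart. Origin under its centre.

How it is judged:
By the outcome, as a careful person would: the job done as asked, in the order asked, and still so for the second after the job is handed in, with the robot touching nothing.
It also fails if it takes over 35 s, if anything falls off the work surface, if the arm or the gripper's body presses on something with over 40 N, if the wrist force passes 120 N, or if a joint passes its speed limit or range.

## Working session

There is one attempt and no reset: what is moved stays moved. The work goes in short steps, Python scripts to look and compute and a tool call to move; the robot and the scene stay as the last step left them, time stands still between calls to the robot, and variables do not carry over. Pictures are saved under pics/ and viewed, about 8 in all and at most 12, crops included, and the job is handed in when it is done.

Besides the shell and the picture viewer there is one more tool, called by a JSON object that holds its "op" and its "data". servo_tool: Moves the arm, as the interface text tells. Its arguments: {"type":"object","properties":{"motion":{"type":"array"},"grip_force":{"type":"number"}},"required":["motion"]}

```bash
mkdir -p pics
cat > h.py <<'E'
import numpy as np, cv2
from workcell import monitor, eyes, ticket, models
def cloud(name):
    p,d=eyes.camera(name); i=eyes.camera_info(name); K=np.array(i["intrinsics"]); E=np.linalg.inv(np.array(i["extrinsics"]))
    v,u=np.mgrid[:420,:560]
    c=np.stack([(u-K[0,2])/K[0,0]*d,(v-K[1,2])/K[1,1]*d,d],-1)
    w=c@E[:3,:3].T+E[:3,3]; w[d<=0]=np.nan
    return p,d,w,E
E
cat > a.py <<'E'
from h import *
for n in("top","side"):
    p,d,w,E=cloud(n); cv2.imwrite(f"pics/{n}1.png",p)
    np.save(n+"w.npy",w)
    print(n,E[:3,3].round(3),E[:3,2].round(2))
    for t in("slide_box","stop_rail","pot_a","dropper_bottle_a","oil_bottle","cover_box_a","tape_roll","marker_black"):
        for r in models.boxes_of(n,t)[:2]: print(t,round(r["confidence"],2),(E[:3,:3]@r["point"]+E[:3,3]).round(3))
o=monitor.get_obs(); print(o["clock"],o["position"],o["ee_rot"],o["ft_force"])
E
python3 a.py
```

```text
top [0.418 0.314 0.944] [ 0.12 -0.02 -0.99]
slide_box 0.82 [0.498 0.18  0.097]
stop_rail 0.62 [0.658 0.268 0.005]
stop_rail 0.16 [0.495 0.173 0.101]
pot_a 0.82 [0.687 0.352 0.053]
dropper_bottle_a 0.66 [0.741 0.221 0.041]
oil_bottle 0.61 [0.666 0.115 0.044]
cover_box_a 0.58 [0.504 0.35  0.018]
tape_roll 0.94 [0.37  0.456 0.015]
marker_black 0.78 [0.319 0.333 0.015]
side [0.466 0.9   0.667] [ 0.09 -0.72 -0.69]
slide_box 0.61 [0.503 0.356 0.015]
slide_box 0.59 [0.488 0.201 0.071]
stop_rail 0.61 [ 0.646  0.285 -0.001]
pot_a 0.68 [0.687 0.365 0.053]
pot_a 0.41 [0.316 0.337 0.011]
dropper_bottle_a 0.52 [0.737 0.228 0.041]
oil_bottle 0.46 [0.671 0.119 0.031]
cover_box_a 0.53 [0.506 0.36  0.015]
marker_black 0.63 [0.315 0.338 0.011]
0.9 [ 0.25016611 -0.57276041  0.23134059] [ 8.36723124e-01 -5.47626161e-01  2.85460189e-05  3.83633269e-06] [-0.43648843  0.41096774 -0.1999297 ]
```

View top.

View pics/top1.png

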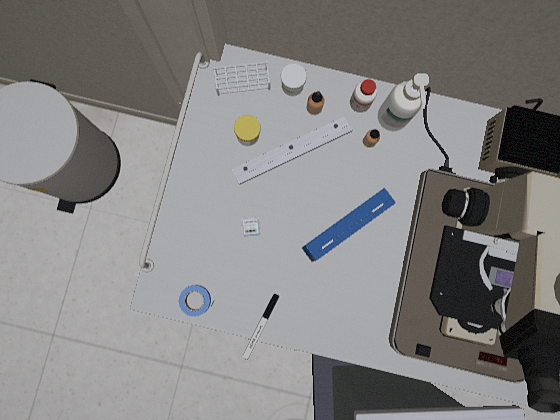

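```bash
cat > b.py <<'E'
import numpy as np, cv2
w=np.load("topw.npy"); s=np.load("sidew.npy")
def inb(w,a): 
    m=np.all((w>=np.array(a[0]))&(w<=np.array(a[1])),-1); return w[m]
t=inb(w,[[.40,.03,.088],[.6,.33,.12]])
for nm,q in(("boxtop",t),("rail",inb(w,[[.6,.1,.009],[.74,.45,.022]])),("railside",inb(s,[[.6,.1,.009],[.74,.45,.022]]))):
    r=cv2.minAreaRect((q[:,:2]*1000).astype(np.float32)); print(nm,len(q),np.median(q[:,2]).round(4),r,cv2.boxPoints(r).round(0).tolist())
E
python3 b.py
```

```text
boxtop 1908 0.0991 ((499.5170593261719, 171.6890869140625), (34.00796127319336, 175.81781005859375), 34.187599182128906) [[436.0, 235.0], [535.0, 89.0], [563.0, 109.0], [464.0, 254.0]]
rail 935 0.0167 ((681.2036743164062, 246.27627563476562), (107.10055541992188, 288.28851318359375), 13.874309539794922) [[595.0, 373.0], [664.0, 93.0], [768.0, 119.0], [699.0, 399.0]]
railside 518 0.0146 ((679.4899291992188, 252.47100830078125), (107.1357192993164, 267.212158203125), 13.493932723999023) [[596.0, 370.0], [659.0, 110.0], [763.0, 135.0], [700.0, 395.0]]
```

View pics/side1.png

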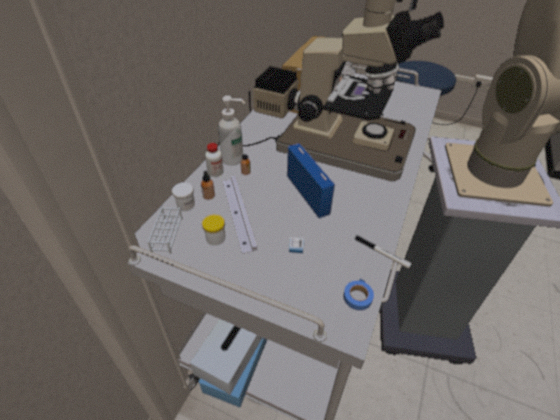

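```bash
cat > c.py <<'E'
import numpy as np, cv2
w=np.load("topw.npy"); s=np.load("sidew.npy")
m=np.zeros((420,560),np.uint8); cv2.fillPoly(m,[np.array([[225,165],[345,110],[362,130],[240,192]])],1)
q=w[(m>0)&(w[...,2]>.010)&(w[...,2]<.024)]
r=cv2.minAreaRect((q[:,:2]*1000).astype(np.float32)); print(len(q),np.median(q[:,2]),r)
th=np.deg2rad(24.)
for it in range(3):
    n=np.array([np.cos(th),np.sin(th)]); t=np.array([-n[1],n[0]])
    u=q[:,:2]@t; v=q[:,:2]@n; b=np.linspace(u.min()+.01,u.max()-.01,25)
    e=np.array([[(b[i]+b[i+1])/2,v[(u>=b[i])&(u<b[i+1])].min()] for i in range(24) if ((u>=b[i])&(u<b[i+1])).any()])
    f=np.polyfit(e[:,0],e[:,1],1); th-=np.arctan(f[0]); print(np.rad2deg(th),f,(e[:,1]-np.polyval(f,e[:,0])).std())
print("u range",u.min(),u.max(),"face at v",e[:,1].mean(),"v max",v.max())
# height map max on 5cm grid
P=np.concatenate([w.reshape(-1,3),s.reshape(-1,3)]); P=P[~np.isnan(P[:,0])]
xs=np.arange(0,.95,.05); ys=np.arange(.6,-.5,-.05)
print("x\\y "+" ".join(f"{y:4.2f}"for y in ys))
for x in xs[::-1]:
    print(f"{x:.2f}"," ".join((lambda z:f"{z.max()*100:4.0f}" if len(z) else "   .")(P[(abs(P[:,0]-x)<.025)&(abs(P[:,1]-y)<.025)][:,2]) for y in ys))
E
python3 c.py
```

```text
830 0.016763733787645008 ((653.9536743164062, 263.814453125), (27.92636489868164, 249.93447875976562), 24.436338424682617)
24.52349276147497 [-0.00913693  0.69100576] 0.00024371526143633838
24.527624096564857 [-7.21053999e-05  6.90979764e-01] 0.00023004835593236272
24.527656297072802 [-5.62004884e-07  6.90979789e-01] 0.00022994910360214432
u range -0.15642135313359581 0.09350937313845208 face at v 0.6909798063474787 v max 0.7184227218409365
x\y 0.60 0.55 0.50 0.45 0.40 0.35 0.30 0.25 0.20 0.15 0.10 0.05 -0.00 -0.05 -0.10 -0.15 -0.20 -0.25 -0.30 -0.35 -0.40 -0.45
0.90    .   37   18    .   17   48   48    .    .    .    .    .    .    .    .    .    .    .    .    .    .    .
0.85    .   43   50   52   51    4   47   46   45   44   42    .    .    .    .    .    .    .    .    .    .    .
0.80    .    .  -80    6    4    4    6    6    1    1   42   41   40   38   37    .    .    .    .    .    .    .
0.75    .    .    5    6    4    1    6    7    9    9   15   19    1   32   37   36   34   33   15    .    .    .
0.70    .    .    6    6    6    6    1    1    2    2   19   20    1  
[... 953 characters left out ...]
    .    .
0.25  -79  -79    .    .  -79    2   -0    1    1    1    5    5   39   38   37    5    .    0    0    0    0    0
0.20  -79  -79  -79  -79  -79  -79  -79  -79  -79  -79    0    1    1    4    5    5    0    0    0    0    0    0
0.15  -79  -79  -79  -79  -79  -78  -79  -79  -69    1    0    1    1    1    1    1    0    0    0    0    0    0
0.10  -79  -79  -79  -79  -79  -79  -79  -79  -70    0    1    1   32   29    1    0    .  -80   -0    0    0    0
0.05  -78  -79  -79  -79  -79  -79  -79  -79  -69    0   31   39   44   43   41    0    .  -80  -79  -79  -79  -79
0.00  -79  -79  -79  -79  -78  -79  -79  -79  -69    0   30   38   37    .    .   -0    .  -79  -79  -79  -79  -79
```

Top view: the blue box's upright edge runs from (305,255) to (393,195) and the rail from (236,178) to (350,125). The microscope starts to the right of column 400. The side view shows the box standing, with the microscope between the arm and the box. Fits:
- **Rail:** normal at 24.5°, stop face at v=0.691.
- **Box:** normal at 34.2°, which leaves a gap of about 52 mm once it is tipped.

I'll lift the tool first and swing it over the microscope.

{"op": "servo_tool", "data": {"motion": [[1,0,0,-0.06,0,0,0],[1,0,0,-0.12,0,0,0],[1,0,0,-0.18,0,0,0],[1,0,0,-0.24,0,0,0],[1,-0.021,-0.048,-0.25,0,0,0],[1,-0.043,-0.097,-0.25,0,0,0],[1,-0.064,-0.145,-0.25,0,0,0],[1,-0.086,-0.193,-0.25,0,0,0],[1,-0.107,-0.241,-0.25,0,0,0],[1,-0.129,-0.29,-0.25,0,0,0],[1,-0.15,-0.338,-0.25,0,0,0],[1,-0.19,-0.37,-0.25,0,0,0],[1,-0.231,-0.403,-0.25,0,0,0],[1,-0.271,-0.435,-0.25,0,0,0],[1,-0.312,-0.467,-0.25,0,0,0],[1,-0.352,-0.5,-0.25,0,0,0],[1,-0.393,-0.532,-0.25,0,0,0],[1,-0.393,-0.532,-0.25,0,0,0]]}}

```text
clock: 3.15
position: [0.5805, 0.0051, 0.4809]
ee_rot: [0.839, -0.545, -0.001, -0.001]
ft_force: [-0.1, -0.8, -0.5]
grip_width: 0.996
```

{"op": "servo_tool", "data": {"motion": [[1,-0.05,0.018,0,0,0,-3],[1,-0.1,0.037,0,0,0,-6],[1,-0.14,0.053,0.02,0,0,-9],[1,-0.178,0.067,0.06,0,0,-10.6],[1,-0.178,0.067,0.11,0,0,-10.6],[1,-0.178,0.067,0.16,0,0,-10.6],[1,-0.178,0.067,0.21,0,0,-10.6],[1,-0.178,0.067,0.26,0,0,-10.6],[1,-0.178,0.067,0.31,0,0,-10.6],[1,-0.178,0.067,0.35,0,0,-10.6],[1,-0.178,0.067,0.39,0,0,-10.6],[1,-0.178,0.067,0.416,0,0,-10.6],[1,-0.178,0.067,0.416,0,0,-10.6]]}}

```text
clock: 4.78
position: [0.4467, 0.1357, 0.064]
ee_rot: [0.884, -0.468, -0.001, 0.001]
ft_force: [0.7, -1.0, 0.9]
grip_width: 1.0
```

```bash
cat > d.py <<'E'
import sys
from h import *
from scipy.spatial.transform import Rotation as R
k=sys.argv[1]
p,d,w,E=cloud("side"); p2,_,w2,_=cloud("top"); np.save("sidew.npy",w); np.save("topw.npy",w2)
cv2.imwrite(f"pics/s{k}.png",np.hstack([cv2.resize(p[60:340,120:400],(400,400)),cv2.resize(p2[60:340,180:460],(400,400))]))
o=monitor.get_obs(); r=R.from_quat(o["ee_rot"]).as_matrix()
print(o["clock"],o["position"],o["ft_force"].round(1) if hasattr(o["ft_force"],"round") else o["ft_force"],"x head",np.rad2deg(np.arctan2(r[1,0],r[0,0])),r[:,2].round(4))
E
python3 d.py 2
```

```text
4.875 [0.44840174 0.13645508 0.06624839] [-0.3  0.1 -0. ] x head -55.83794920332673 [ 9.e-04  1.e-04 -1.e+00]
```

View pics/s2.png

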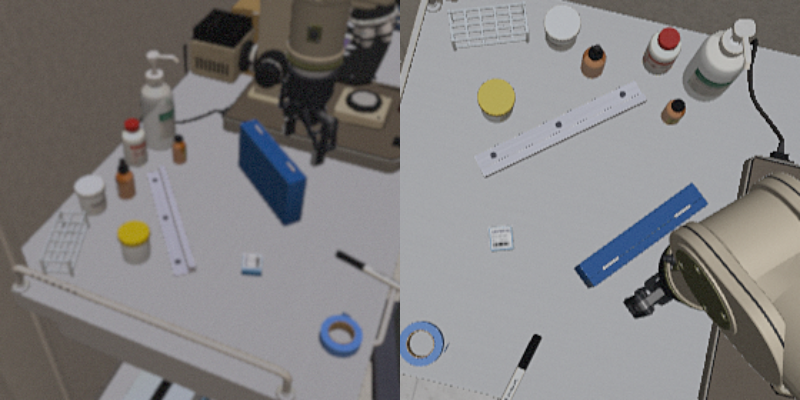

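The gripper is about 35 mm behind the box, parallel to the lid face, in both views. Now the slow tipping push along -y of the tool.

{"op": "servo_tool", "data": {"motion": [[1,0,-0.012,0,0,0,0],[1,0,-0.024,0,0,0,0],[1,0,-0.032,0,0,0,0],[1,0,-0.038,0,0,0,0],[1,0,-0.044,0,0,0,0],[1,0,-0.05,0,0,0,0],[1,0,-0.056,0,0,0,0],[1,0,-0.062,0,0,0,0],[1,0,-0.067,0,0,0,0],[1,0,-0.072,0,0,0,0],[1,0,-0.077,0,0,0,0],[1,0,-0.077,0,0,0,0],[1,0,-0.077,0,0,0,0]]}}

```text
clock: 6.5
position: [0.5113, 0.1798, 0.0652]
ee_rot: [0.884, -0.468, -0.0, 0.0]
ft_force: [0.6, -1.0, 0.8]
grip_width: 1.003
```

```bash
python3 d.py 3
```

```text
6.6 [0.51132501 0.17975627 0.06527565] [ 0.1  0.7 -0.5] x head -55.81035201147762 [-0.e+00 -2.e-04 -1.e+00]
```

View pics/s3.png

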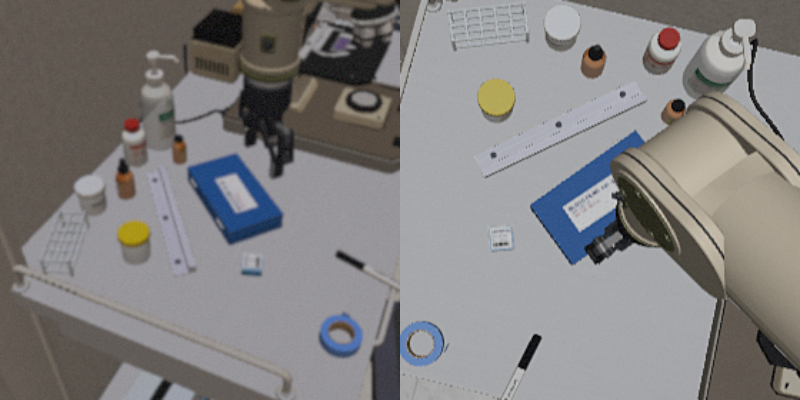

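The box now lies flat with its lid up, about 50 mm short of the rail. I'll measure it while backing off.

{"op": "servo_tool", "data": {"motion": [[1,0,0.02,0,0,0,0],[1,0,0.045,0,0,0,0],[1,0,0.06,0,0,0,0],[1,0,0.06,0,0,0,0]]}}

```text
clock: 7.1
position: [0.4616, 0.1456, 0.0655]
ee_rot: [0.884, -0.468, 0.0, 0.0]
ft_force: [1.1, -0.0, -0.0]
grip_width: 1.004
```

```bash
cat > e.py <<'E'
import sys
from h import *
th=np.deg2rad(24.53); n=np.array([np.cos(th),np.sin(th)]); t=np.array([-n[1],n[0]])
for name in("side","top"):
    p,d,w,_=cloud(name)
    hsv=cv2.cvtColor(p,cv2.COLOR_BGR2HSV)
    u=w[...,:2]@t; v=w[...,:2]@n
    m=(w[...,2]>.028)&(w[...,2]<.042)&(v>.44)&(v<.72)&(u>-.17)&(u<.1)
    m&=((hsv[...,0]>95)&(hsv[...,0]<130)&(hsv[...,1]>100)) if len(sys.argv)<2 else True
    q=w[m]
    r=cv2.minAreaRect(np.stack([u[m],v[m]],-1).astype(np.float32)*1000)
    print(name,m.sum(),np.median(q[:,2]).round(4),r,"corners u,v",cv2.boxPoints(r).round(1).tolist())
    # back edge line
    U,V=u[m],v[m]; f=np.polyfit(U,V,0)
    b=np.linspace(U.min()+.015,U.max()-.015,20)
    e=np.array([[(b[i]+b[i+1])/2,np.sort(V[(U>=b[i])&(U<b[i+1])])[-3:].mean()] for i in range(19) if ((U>=b[i])&(U<b[i+1])).sum()>5])
    k=np.ones(len(e),bool)
    for _ in range(4):
        f=np.polyfit(e[k,0],e[k,1],1); rs=e[:,1]-np.polyval(f,e[:,0]); k=abs(rs)<.003
    print(" back edge rel rail yaw",np.rad2deg(np.arctan(f[0])).round(2),"gap at u=-.032 mm",1000*(.691-np.polyval(f,-.032)),k.sum(),len(e))
o=monitor.get_obs(); print(o["clock"],o["position"],o["ft_force"])
E
python3 e.py
```

```text
side 1498 0.0327 ((-37.7476921081543, 592.9998168945312), (97.84454345703125, 176.62435913085938), 80.23567199707031) corners u,v [[-133.10000610351562, 559.7999877929688], [41.0, 529.7999877929688], [57.599998474121094, 626.2000122070312], [-116.5, 656.2000122070312]]
 back edge rel rail yaw -9.4 gap at u=-.032 mm 50.6184606888308 19 19
top 3575 0.0351 ((-39.033607482910156, 594.5091552734375), (97.23027801513672, 174.99046325683594), 80.45664978027344) corners u,v [[-133.39999389648438, 561.0999755859375], [39.20000076293945, 532.0999755859375], [55.29999923706055, 627.9000244140625], [-117.30000305175781, 657.0]]
 back edge rel rail yaw -9.55 gap at u=-.032 mm 49.4460062643175 19 19
7.2 [0.46250817 0.14648887 0.06563207] [-0.33286131  0.5741255   0.93997386]
```

{"op": "servo_tool", "data": {"motion": [[1,0,0,0.025,0,0,0],[1,0,0,0.05,0,0,0],[1,0,0,0.062,0,0,0],[1,0,-0.015,0.063,0,0,0],[1,0,-0.03,0.063,0,0,0],[1,0,-0.042,0.063,0,0,0],[1,0,-0.048,0.063,0,0,0],[1,0,-0.053,0.063,0,0,0],[1,0,-0.058,0.063,0,0,1.2],[1,0,-0.062,0.063,0,0,2.4],[1,0,-0.066,0.063,0,0,3.6],[1,0,-0.07,0.063,0,0,4.8],[1,0,-0.074,0.063,0,0,6],[1,0,-0.078,0.063,0,0,7.2],[1,0,-0.082,0.063,0,0,8.4],[1,0,-0.086,0.063,0,0,9.6],[1,0,-0.09,0.063,0,0,9.6],[1,0,-0.09,0.063,0,0,9.6]]}}

```text
clock: 9.45
position: [0.5368, 0.1971, 0.0025]
ee_rot: [0.842, -0.54, 0.0, -0.0]
ft_force: [0.4, -1.0, 0.8]
grip_width: 0.999
```

```bash
python3 e.py; python3 d.py 4
```

```text
side 1527 0.0327 ((-41.84473419189453, 627.8111572265625), (176.82113647460938, 103.46089172363281), 0.2306453138589859) corners u,v [[-130.5, 679.2000122070312], [-130.0, 575.7000122070312], [46.79999923706055, 576.4000244140625], [46.400001525878906, 679.9000244140625]]
 back edge rel rail yaw -0.01 gap at u=-.032 mm 13.244780835335757 18 19
top 1671 0.0352 ((-42.47160339355469, 631.7946166992188), (174.4066619873047, 98.19268035888672), 0.13672685623168945) corners u,v [[-129.8000030517578, 680.7000122070312], [-129.60000610351562, 582.5], [44.79999923706055, 582.9000244140625], [44.599998474121094, 681.0999755859375]]
 back edge rel rail yaw 0.05 gap at u=-.032 mm 11.501083731291551 19 19
9.55 [0.53657724 0.19690977 0.00247127] [-0.75006191  0.11979464 -0.40077127]
9.65 [0.53644884 0.19676431 0.00244325] [0.1 0.  1.1] x head -65.40437623028207 [ 5.e-04  1.e-04 -1.e+00]
```

View pics/s4.png

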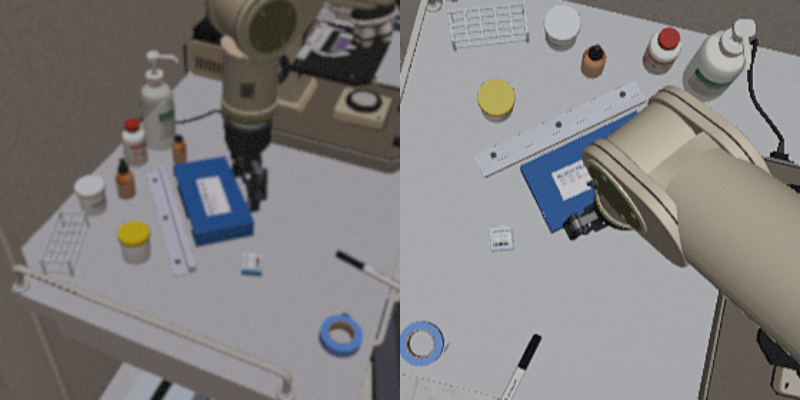

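The box is parallel to the rail (yaw error about 0°) with roughly 12 mm left. Closing the gap slowly.

{"op": "servo_tool", "data": {"motion": [[1,0,-0.004,0,0,0,0],[1,0,-0.007,0,0,0,0],[1,0,-0.009,0,0,0,0],[1,0,-0.01,0,0,0,0],[1,0,-0.011,0,0,0,0],[1,0,-0.012,0,0,0,0],[1,0,-0.012,0,0,0,0]]}}

```text
clock: 10.52
position: [0.5465, 0.2015, 0.0021]
ee_rot: [0.841, -0.54, -0.0, 0.001]
ft_force: [-5.4, -3.4, 2.9]
grip_width: 0.999
```

{"op": "servo_tool", "data": {"motion": [[1,0,-0.001,0,0,0,0],[1,0,-0.002,0,0,0,0],[1,0,-0.002,0,0,0,0],[1,0,-0.002,0,0,0,0]]}}

```text
clock: 11.02
position: [0.5465, 0.2013, 0.0017]
ee_rot: [0.841, -0.54, -0.001, 0.003]
ft_force: [-13.7, -6.2, 8.6]
grip_width: 1.004
```

```bash
python3 e.py
python3 - <<'E'
from h import *
print(monitor.get_obs()["torque"])
E
```

```text
side 1536 0.0327 ((-41.713111877441406, 639.1751708984375), (100.7827377319336, 177.59457397460938), 89.91285705566406) corners u,v [[-130.60000610351562, 588.9000244140625], [47.0, 588.5999755859375], [47.20000076293945, 689.4000244140625], [-130.39999389648438, 689.7000122070312]]
 back edge rel rail yaw 0.11 gap at u=-.032 mm 2.923225916480865 19 19
top 1431 0.0351 ((-26.3759765625, 642.1525268554688), (98.05091857910156, 142.36863708496094), 89.93580627441406) corners u,v [[-97.5999984741211, 593.2000122070312], [44.79999923706055, 593.0], [44.900001525878906, 691.0999755859375], [-97.5, 691.2999877929688]]
 back edge rel rail yaw 0.04 gap at u=-.032 mm 1.2212394161964513 16 16
11.125 [0.54652819 0.20133414 0.00163403] [-13.45821088  -5.79780264   9.35945918]
[-1.26405559  2.49465233 -0.36013009]
```

15 N builds up with no further travel, so the box is seated on the rail. Backing straight off, then lifting clear.

{"op": "servo_tool", "data": {"motion": [[1,0,0.002,0,0,0,0],[1,0,0.006,0,0,0,0],[1,0,0.02,0,0,0,0],[1,0,0.05,-0.02,0,0,0],[1,0,0.08,-0.06,0,0,0],[1,0,0.09,-0.12,0,0,0],[1,0,0.09,-0.18,0,0,0],[1,0,0.09,-0.24,0,0,0],[1,0,0.09,-0.24,0,0,0]]}}

```text
clock: 12.25
position: [0.4687, 0.1659, 0.247]
ee_rot: [0.841, -0.54, 0.003, -0.003]
ft_force: [-0.1, -0.1, -0.0]
grip_width: 0.996
```

```bash
python3 e.py
cat > f.py <<'E'
from h import *
p,d,w,E=cloud("side"); p2,_,_,E2=cloud("top")
cv2.imwrite("pics/s5.png",np.hstack([cv2.resize(p[110:290,130:310],(400,400),interpolation=2),cv2.resize(p2[60:260,200:400],(400,400),interpolation=2)]))
for n,e in(("top",E2),("side",E)):
    for t in("oil_bottle","cover_box_a","pot_a","dropper_bottle_a"):
        for r in models.boxes_of(n,t)[:1]: print(n,t,round(r["confidence"],2),(e[:3,:3]@r["point"]+e[:3,3]).round(3))
E
python3 f.py
```

```text
side 1518 0.0328 ((-41.98261260986328, 641.1988525390625), (96.74055480957031, 177.62742614746094), 89.913818359375) corners u,v [[-130.89999389648438, 593.0], [46.79999923706055, 592.7000122070312], [46.900001525878906, 689.4000244140625], [-130.6999969482422, 689.7000122070312]]
 back edge rel rail yaw 0.02 gap at u=-.032 mm 3.0908788262734577 19 19
top 3565 0.0351 ((-42.69452667236328, 642.0425415039062), (98.0937728881836, 174.7961883544922), 89.96131134033203) corners u,v [[-130.10000610351562, 593.0999755859375], [44.70000076293945, 592.9000244140625], [44.70000076293945, 691.0], [-130.10000610351562, 691.0999755859375]]
 back edge rel rail yaw 0.11 gap at u=-.032 mm 1.0788243434690648 19 19
12.35 [0.46690452 0.16489448 0.24240826] [ 0.42446964 -0.10104477 -0.52641645]
top oil_bottle 0.47 [0.668 0.114 0.042]
top cover_box_a 0.81 [0.502 0.35  0.018]
top pot_a 0.96 [0.688 0.352 0.056]
top dropper_bottle_a 0.59 [0.739 0.221 0.042]
side oil_bottle 0.6 [0.368 0.459 0.017]
side cover_box_a 0.61 [0.502 0.358 0.014]
side pot_a 0.95 [0.69  0.366 0.052]
side dropper_bottle_a 0.73 [0.739 0.224 0.04 ]
```

View pics/s5.png

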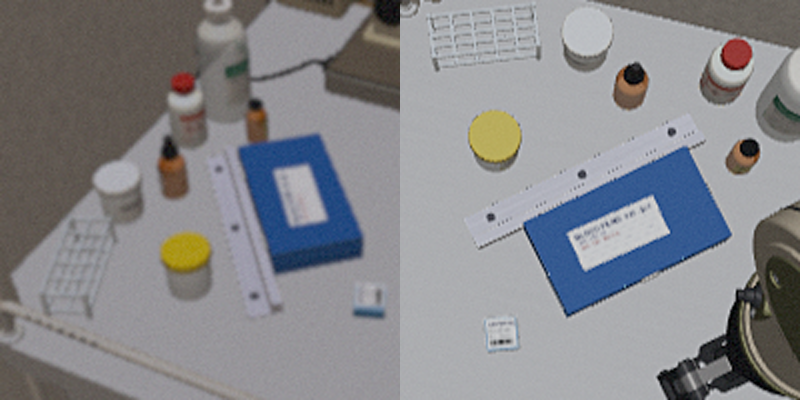

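Both views show the box flat, lid up, along the rail, with nothing else moved and the gripper clear. Handing in.

```bash
python3 -c "
from workcell import ticket; print(ticket.hand_in())"
```

```text
the job is handed in; nothing more can be done
None
```

The slide box lies flat, lid up, with its back edge against the stop rail. I handed the job in at about 13 s on the clock. The open fingers tipped it over with a push high on the lid face. A second push from the front turned it about 9.6° to face the rail, and I then pressed it home. It was never gripped or lifted.

**Last checks**
- **Seated on the rail:** the force rose to about 15 N with no further travel. After I backed off, the box stayed within about 0.2 mm.
- **Parallel to the rail:** the back edge is within about 0.1° of the rail in both views.
- **Remaining gap:** the two cameras disagree slightly. The top camera reads about 0 to 1 mm and the side camera about 3 mm. Their calibration is good to about 2 mm, and the force stop supports contact.
- **Other things:** the top camera found the pot, dropper bottle, oil bottle and cover-glass box within about 3 mm of where they started. The side camera found all but the oil bottle, for which it gave a point on the tape roll; the pictures show the bottle in place. I did not measure the marker or tape roll again; both looked unmoved in the last picture that showed them.
- **Gripper:** it ended clear of everything at z ≈ 0.24 m.

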